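# Seat a profile rib in the template cramp and hold the cramp on its third click

## Robot

A 6-joint arm with a two-finger parallel gripper is mounted at the origin on the work surface. World frame = base frame: x ahead of the robot, y to its left, z up, the work surface at z = 0. Lengths are in m, angles in rad, forces in N, time in s.
With the tool pointing down it reaches from about 0.35 to 0.875 m from the base axis. Payload 15.5 kg.
Tool frame: the origin (TCP) lies midway between the tips of the shut fingers; the grasp point (between the pads) lies 19 mm behind it; z points along the fingers, x is the direction in which the jaws open and shut, and the axes are right-handed (so a half turn about z gives the same grasp; the last joint's range is limited). The gripper opens to 85 mm and grips with 20 to 120 N. Pads are 22 mm wide; open, the fingers measure 114 mm over their backs; the gripper's body (76 mm by 85 mm) begins 54 mm behind the grasp point. The pads swing forward as they close: fully open they stand 13 mm farther back than shut.
Start: joints at [1.246, 0.494, 1.345, -0, 1.302, -0.096], TCP at [0.142, 0.609, 0.231] pointing down, gripper open.
Joint ranges: [-2.91, 2.91], [-0.82, 2.16], [0.22, 2.67], [-1.22, 4.37], [0.12, 2.79], [-3.08, 3.08]. Speed limits (rad/s): [1.89, 1.89, 2.57, 3.01, 3.01, 3.01].

## Interface

Orientations are given as a rotation vector (axis times angle).
In Python, from cell import manip, capture, finish_job gives the robot as it stands.
- The arm moves only by the shell command python3 -m jog 'ROWS' [OPENING] [FORCE]. ROWS is text: rows parted by semicolons, each of 4 numbers parted by spaces: the shift along the tool's x, y, z in units of 0.5 m (1.0 is 0.5 m), then the turn about the tool's z in units of 4 degrees (1.0 is 4 degrees). In form: dx dy dz spin; .... A call has 1 to 20 rows; each row shifts and turns the commanded pose from where the row before left it, along the tool's axes as they then stand; what a row does not reach is not made up. A row lasts 1/12 s, in which the tool goes at most 41.7 mm and 7.16 degrees, less where a joint would pass 70% of its speed; a pose out of reach is approached as far as the arm can. A call with a number of a shift or a turn outside -1 to 1 is refused whole. A call with a gripper value outside its range is refused whole. OPENING is the opening, from -1 (shut) to 1 (fully open), set as the call begins (- or left out, the last holds). The fingers move at their own pace and stop on an object; FORCE is the grip in N (left out, the last holds). Time passes only in rows, so rows that do not move let the fingers close. It gives the time, the measured TCP pose, the force and the opening at its end, in the units of the state.
- manip.sense(): the state, without advancing time (a new reading comes with each control period).
- capture(name): name is "scene" or "top"; returns a dict with "img" (420x560x3 uint8, red, green, blue), "intrinsics" (3x3 intrinsics, pixels), "extrinsics" (4x4, takes a point from camera to world coordinates). Camera axes: x right, y up, looking along -z (the intrinsics and any distortion apply to the point x, -y, -z); pixel columns grow to the right and rows downward; lengths in m; the calibration is good to about 2 mm. A picture is of the moment at which its call begins. There is no depth.
- finish_job(): hands the job in, once; it reports no verdict.
The state is a dict: "time_s": time; "joint_positions": joint angles; "dq": joint speeds; "tau": joint torques, N m; "ee_pos": TCP position; "orientation": TCP orientation; "contact_force": force on the tool from outside, world axes, zero at the start; "ft_torque": the same for the moment, N m; "finger_gap": finger opening in m.
Only numpy, scipy, OpenCV 4.12 (cv2) and the standard library are available. Lean on these libraries where they do the work, as an engineer would, in place of code of your own. Each camera call takes 0.05 s, during which the arm holds its last target.

## Task

Take the steel profile rib with the dark wooden grip out of its wooden stand and push its blade into the slot of the green template cramp until the shoulder of its wooden grip sits fully down on the block, then let go of it. Then swing the red-posted lever of the cramp anticlockwise (seen from above), feeling for its clicks: stop on the third click, never going over a fourth, and finish while still holding the lever there against its return spring, with the rib still home. Leave the tape roll, the jar and the wooden paddle where they are.

Things in the scene. Friction and masses are not known exactly. Their poses are not given: they have to be found in the camera images.
- rib: profile rib, loose, 0.12 kg give or take 25 %: flat steel blade 50 (x) x 6 (y) x 38 (z) mm below a dark wooden grip 72 x 18 x 34 mm. Origin: centre of the blade's lower edge; z up the rib, x along its width. The grip's underside (the shoulder) is 38 mm above the origin, its top 72 mm. Both ways round are alike. It starts upright in the stand with its origin 6 mm above the table.
- stand: wooden stand, fixed, 90 (x) x 56 (y) x 44 mm high, with a blind pocket 58 x 14 mm in its top, 39 mm deep, in which the rib hangs by its shoulder. Origin: centre of the underside; x along the pocket.
- cramp: template cramp, fixed; origin on the table, z up. Grey base plate, 10 mm thick, x -80 to +110 mm, y -120 to +85 mm. The slot at y = +50 mm (long side along x) is in a green block, top 50 mm above the table; its brass jaw (48 mm high, y = 27 to 45 mm) slides towards +y, 2.6 mm per radian of the lever. The lever's pivot: x = 0, y = -60 mm.
- slot (a point): centre of the slot's mouth, 50 mm above the table. With the lever at rest the slot is 56 mm (along the cramp's x) x 10 mm (y) and 40 mm deep: with the rib home, the grip's shoulder rests on the green block and the blade's lower edge is 12 mm above the table.
- lever: cramp lever on a vertical axis; origin on the pivot at table height, x along the arm to the post. Steel arm 18 mm wide, top 50 mm above the table. At rest x points 120 deg clockwise from the cramp's x; it turns up to 1.25 rad anticlockwise seen from above. A spring always returns it to rest: 0.9 N m at rest plus 0.4 N m per radian (7 to 11 N at the post); clicks do not latch.
- lever_post (a point): centre of the top of the lever's upright round red post, 120 mm from the pivot; post 20 mm in diameter, 48 to 105 mm above the table, to be gripped from above or pushed. At each click the push needed at the post rises by about 4 N just before the pin's crest and drops to about 4 N below the plain spring just past it; midway between pins only the spring is felt.
- lever_mark (a point): point on the lever's pin disc (radius 55 mm, 51 mm above the table) halfway between the third and fourth of the five square brass pins. Pins are 0.2 rad apart (24 mm of post travel). The lever is on its third click when this point stands before the plunger, on the click unit's x axis.
- click_unit: yellow block, 30 x 30 mm, top 54 mm above the table, fixed beside the pin disc, with the spring plunger that clicks over the pins. Origin on the lever's pivot axis at table height; x points to the plunger. It is turned up to 0.12 rad either way from the cramp's x, so the lever's free travel up to the first pin's crest differs each time: 0.12 to 0.36 rad.
- tape: roll of yellow tape, outer diameter 96 mm, 45 mm high, lying flat; origin: centre of its underside. Bystander.
- jar: amber jar with red cap, diameter 64 mm, 95 mm high; origin: centre of its underside. Bystander.
- paddle: flat wooden paddle, about 280 x 70 x 18 mm, lying; origin under it, near the start of its handle, the blade towards its x. Bystander.
Mind the look-alikes: they are no part of the job. What is meant by the rib is not blue, and is the larger of those in its own colour. What is shaped like the stand but purple is not meant.

How it is judged:
On the way, in this order (a step that is already met when the one before it is completed fails the run):
1. the rib is lifted out of its stand, the lever still at rest (z of rib in the frame of stand above 0.045 m and y of lever_mark in the frame of click_unit below -0.026 m), for 0.05 s.
2. the rib is home in the slot and let go, the lever still short of its first click (z of rib in the frame of cramp below 0.0145 m and horizontal distance between rib and slot below 0.006 m and angle between the x axis of rib and the x axis of cramp, either way round below 0.15 rad and angle between rib's own z axis and vertical below 0.08 rad and contact force between the fingers and rib below 0.2 N and y of lever_mark in the frame of click_unit below -0.026 m), for 0.3 s.
3. the lever is held on its third click, the rib home (z of rib in the frame of cramp below 0.0145 m and horizontal distance between rib and slot below 0.006 m and angle between the x axis of rib and the x axis of cramp, either way round below 0.15 rad and angle between rib's own z axis and vertical below 0.08 rad and y of lever_mark in the frame of click_unit between -0.005 and 0.005 m and contact force between any of the arm, the fingers and lever above 1 N), for 0.1 s.
At the end, for the whole second after the job is handed in: The robot presses or grips the lever (over 1 N) and nothing else touches it: it is still, past the third pin and before the fourth (mark within 5 mm of the plunger line). The rib, let go, is upright and home: height within 2.5 mm, within 6 mm of the slot centre, lined up to 0.15 rad (all of step 3 and contact force between the fingers and rib below 0.2 N and angular speed of lever below 0.1 rad/s and contact force between each of rib, tape, jar, paddle and lever below 0.1 N); the arm keeps its last pose, push and grip.
It fails at once if the lever goes over a fourth click (y of lever_mark in the frame of click_unit above 0.0065 m).
It fails at once if the tape is disturbed (distance of tape from where it was at the start of the episode above 0.02 m).
It fails at once if the jar is disturbed (distance of jar from where it was at the start of the episode above 0.02 m).
It fails at once if the paddle is disturbed (distance of paddle from where it was at the start of the episode above 0.02 m).
It also fails if it takes over 72 s, if anything falls off the work surface, if the arm or the gripper's body presses on something with over 40 N, if the wrist force passes 120 N, or if a joint passes its speed limit or range.

## Working session

There is one attempt and no reset: what is moved stays moved. The work goes in short steps, Python scripts to look and compute and a shell command to move; the robot and the scene stay as the last step left them, time stands still between calls to the robot, and variables do not carry over. Pictures are saved under pics/ and viewed, and the job is handed in when it is done.

```bash
ls; mkdir -p pics; cat > h.py <<'E'
import numpy as np, cv2, json
from cell import manip, capture
def snap(n,f):
    d=capture(n); cv2.imwrite(f'pics/{f}.png',cv2.cvtColor(d['img'],cv2.COLOR_RGB2BGR))
    np.savez(f'pics/{f}.npz',K=d['intrinsics'],E=d['extrinsics'],**{k:v for k,v in d.items() if k not in('img','intrinsics','extrinsics') and not isinstance(v,str)}); return d
def load(f):
    z=np.load(f'pics/{f}.npz'); return z['K'],z['E']
def pix(f,u,v,z):
    K,E=load(f); d=np.linalg.inv(K)@np.array([u,v,1.]); d=np.array([d[0],-d[1],-d[2]])
    w=E[:3,:3]@d; o=E[:3,3]; return o+w*(z-o[2])/w[2]
def proj(f,P):
    K,E=load(f); p=E[:3,:3].T@(np.asarray(P,float)-E[:3,3]); q=K@np.array([p[0],-p[1],-p[2]]); return q[:2]/q[2]
def crop(f,x0,y0,x1,y1,s,o):
    im=cv2.imread(f'pics/{f}.png')[y0:y1,x0:x1]; cv2.imwrite(f'pics/{o}.png',cv2.resize(im,None,fx=s,fy=s,interpolation=cv2.INTER_CUBIC))
E
python3 - <<'E'
from h import *
for n in('scene','top'):
    d=snap(n,n+'0'); print(d.keys()); print(d['intrinsics'],d['extrinsics'])
print(manip.sense())
E
```

```text
pics
dict_keys(['img', 'intrinsics', 'extrinsics'])
[[448.05687932   0.         280.53289061]
 [  0.         448.05687932 222.24859116]
 [  0.           0.           1.        ]] [[-0.4272207  -0.49119769  0.7590832   1.40129725]
 [ 0.90411862 -0.23878469  0.35433231  0.43198312]
 [ 0.00721023  0.83767935  0.54611474  0.71919106]
 [ 0.          0.          0.          1.        ]]
dict_keys(['img', 'intrinsics', 'extrinsics'])
[[385.02312933   0.         283.74569851]
 [  0.         385.02312933 202.58162063]
 [  0.           0.           1.        ]] [[ 0.01032625  0.99445552 -0.10464987  0.39174403]
 [-0.99965807  0.01278088  0.0228122   0.04185519]
 [ 0.02402323  0.10437852  0.99424746  1.28465823]
 [ 0.          0.          0.          1.        ]]
{'time_s': 0.1, 'joint_positions': array([ 1.24548928e+00,  4.94162629e-01,  1.34603304e+00,  1.01746861e-05,
        1.30246979e+00, -9.54817223e-02]), 'dq': array([-1.25604818e-03, -3.77643660e-03, -1.63779273e-03, -2.57717506e-04,
        1.48664347e-05, -4.74810188e-04]), 'tau': array([ 2.18931425e-03, -8.83591676e+01, -3.84564793e+01, -4.41592711e-04,
        5.16609871e-03, -6.13235372e-06]), 'ee_pos': array([0.14226744, 0.60828954, 0.23074625]), 'orientation': array([ 2.46105265e+00,  1.95171937e+00, -1.42228241e-03]), 'contact_force': array([ 0.45744385, -0.1912091 , -0.70802261]), 'ft_torque': array([ 0.04524101, -0.01166276, -0.04281451]), 'finger_gap': 0.08539902409195618}
```

View pics/scene0.png

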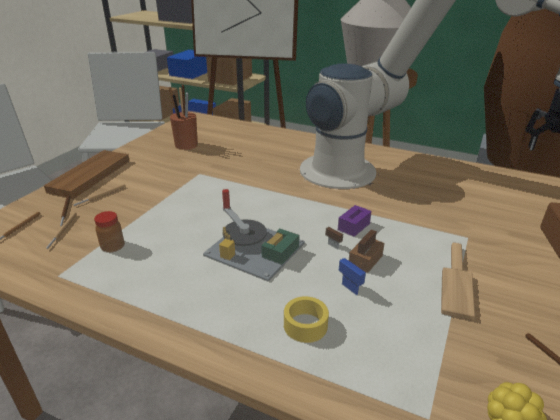

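View pics/top0.png

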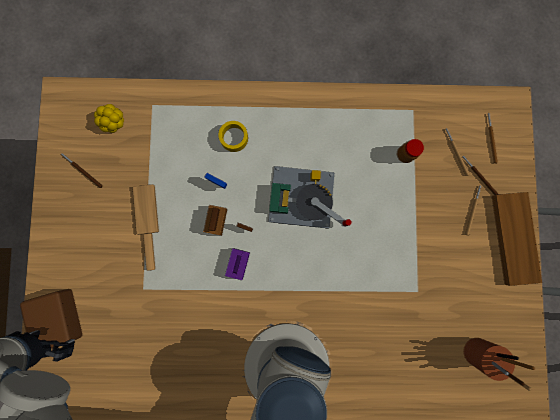

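The top picture has three candidates for the rib: the dark grip in the brown stand (215,220), a smaller brown loose one (244,227) and a blue one (215,181). For the stand there is the brown one (215,220) and the purple look-alike (236,264). I choose the brown stand with its dark rib and check it in a close crop.

```bash
python3 - <<'E'
from h import *
crop('top0',185,195,265,255,10,'c1'); crop('scene0',310,200,410,275,8,'c2'); crop('top0',260,155,360,230,8,'c3'); crop('scene0',195,180,305,275,7,'c4')
E
```

```text
(no output)
```

View pics/c1.png

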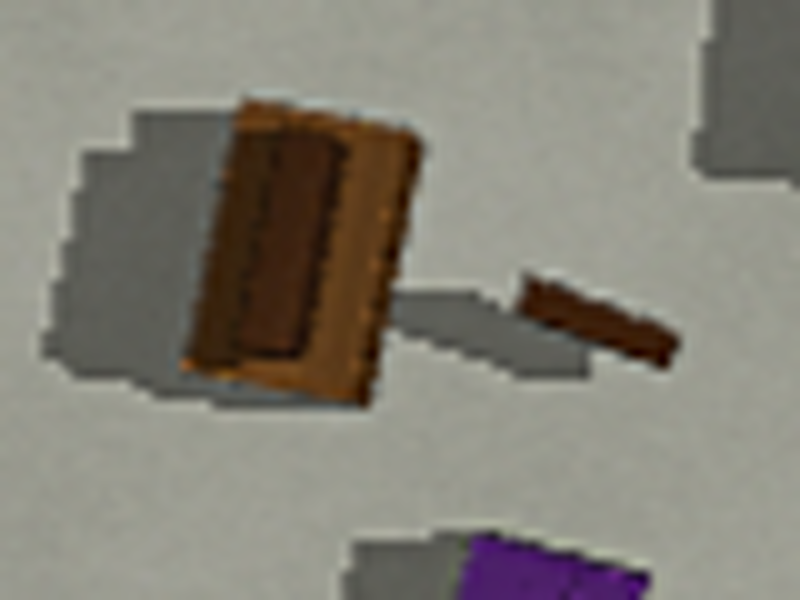

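View pics/c2.png

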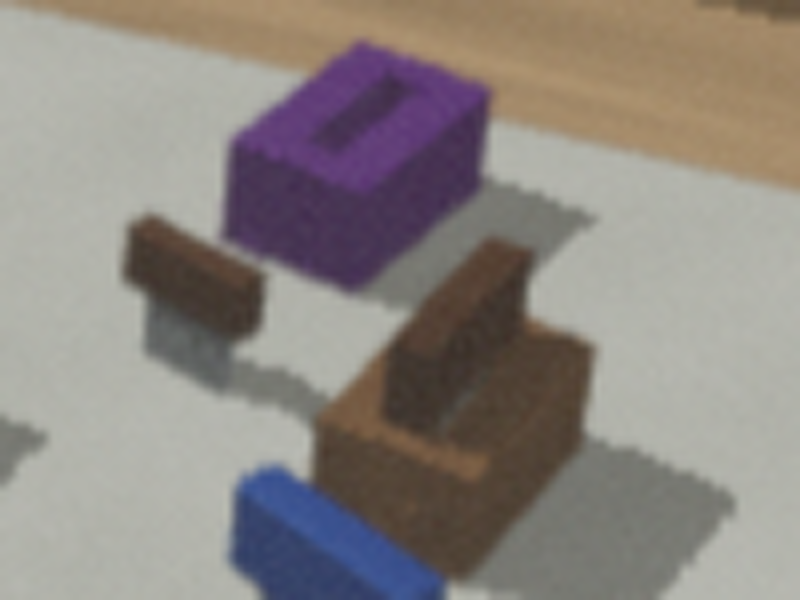

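View pics/c3.png

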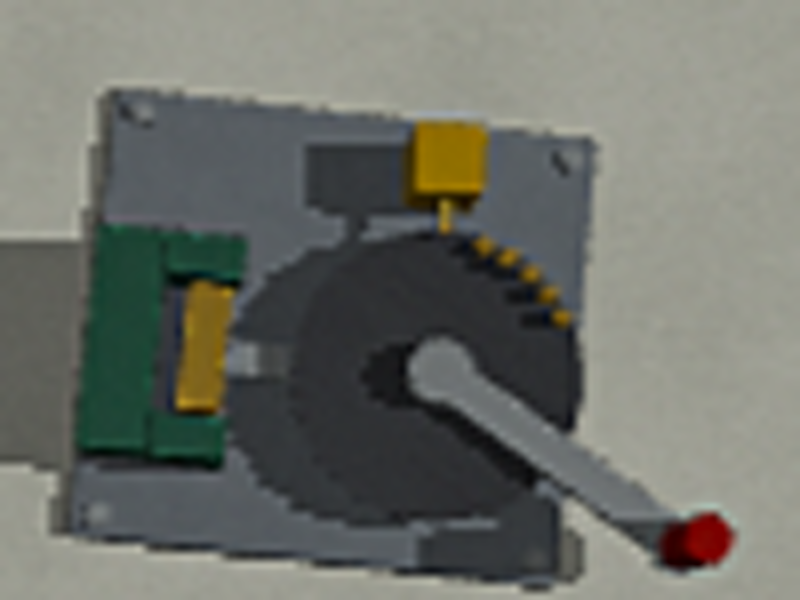

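View pics/c4.png

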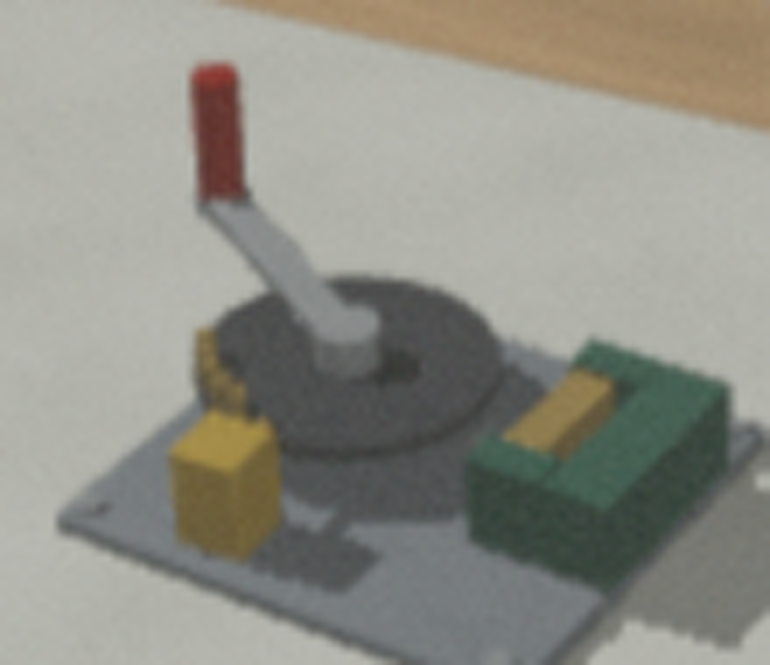

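```bash
cat >> h.py <<'E'
def un(pts,x0,y0,s): return [((u+.5)/s-.5+x0,(v+.5)/s-.5+y0) for u,v in pts]
E
python3 - <<'E'
from h import *
from scipy.optimize import least_squares as LS
def fit(obs,x0):
    # obs list (view,(u,v),(lx,ly,z))
    def r(p):
        c,s=np.cos(p[2]),np.sin(p[2]); o=[]
        for f,uv,(a,b,z) in obs: o+=list(proj(f,[p[0]+c*a-s*b,p[1]+s*a+c*b,z])-uv)
        return np.array(o)
    R=LS(r,x0,loss='soft_l1'); e=r(R.x).reshape(-1,2); print(R.x.round(4),'\n',e.round(1).tolist()); return R.x
T=lambda p:un([p],260,155,8)[0]; S=lambda p:un([p],195,180,7)[0]
ob=[('top0',T(p),(a,b,.01)) for p,a,b in[((105,92),.11,.085),((593,138),.11,-.12),((550,588),-.08,-.12),((62,530),-.08,.085)]]
a=fit(ob,[.5,0,0])
ob+=[('scene0',S((62,522)),(.11,-.12,.01)),('top0',T((710,537)),(.12*np.cos(-2*np.pi/3),-.06+.12*np.sin(-2*np.pi/3),.105)),('scene0',S((215,72)),(.12*np.cos(-2*np.pi/3),-.06+.12*np.sin(-2*np.pi/3),.105))]
a=fit(ob,a)
def loc(p,a,b): c,s=np.cos(p[2]),np.sin(p[2]); return np.array([p[0]+c*a-s*b,p[1]+s*a+c*b])
print('slot',loc(a,0,.05),'pivot',loc(a,0,-.06),'post',pix('top0',*T((710,537)),.105),'hub',pix('top0',*T((442,368)),.054))
print('unit top',pix('top0',*T((450,160)),.054),'plunger',pix('top0',*T((445,225)),.051))
for q in[(485,243),(509,257),(532,273),(549,293),(563,317)]: print(pix('top0',*T(q),.054))
U=lambda p:un([p],185,195,10)[0]; V=lambda p:un([p],310,200,8)[0]
ob=[('top0',U(p),(x,y,.044)) for p,x,y in[((243,100),.045,.028),((416,138),.045,-.028),((364,404),-.045,-.028),((185,366),-.045,.028)]]
ob+=[('scene0',V(p),(x,y,.044)) for p,x,y in[((595,348),-.045,.028),((318,420),.045,-.028)]]
b=fit(ob,[.5,.3,0])
ob=[('top0',U(p),(x,y,.078)) for p,x,y in[((280,130),.036,.009),((342,138),.036,-.009),((300,358),-.036,-.009),((240,350),-.036,.009)]]
ob+=[('scene0',V(p),(x,y,.078)) for p,x,y in[((490,238),-.036,-.009),((532,255),-.036,.009),((430,355),.036,.009),((390,340),.036,-.009)]]
r=fit(ob,[.5,.3,0])
E
```

```text
[ 0.5338 -0.0245 -0.0919] 
 [[0.3, -0.7], [-0.1, -0.0], [0.2, -0.1], [-0.3, 0.8]]
[ 0.5336 -0.0238 -0.0853] 
 [[-0.1, -0.5], [-0.6, -0.2], [0.1, -0.2], [-0.4, 1.0], [-1.1, -2.6], [-0.9, -0.2], [-0.3, -1.0]]
slot [0.53783161 0.02606505] pivot [ 0.5284569  -0.08353474] post [ 0.45933567 -0.18460184  0.105     ] hub [ 0.52910726 -0.08645901  0.054     ]
unit top [ 0.6140647  -0.08955199  0.054     ] plunger [ 0.58784654 -0.08788179  0.051     ]
[ 0.58023313 -0.10380379  0.054     ]
[ 0.57464548 -0.11354107  0.054     ]
[ 0.56823891 -0.12286607  0.054     ]
[ 0.56017265 -0.12974819  0.054     ]
[ 0.55047016 -0.13540327  0.054     ]
[ 0.465   0.2368 -0.1813] 
 [[-0.4, -0.5], [-0.7, -0.9], [-1.3, -0.1], [-0.6, 0.4], [-0.5, -2.2], [-1.6, -2.2]]
[ 0.4665  0.2357 -0.1697] 
 [[-0.4, -1.0], [-0.9, -0.8], [-1.3, -0.2], [-1.0, -0.4], [-1.1, -2.3], [0.0, -2.2], [0.3, -1.4], [-1.3, -2.0]]
```

```bash
cat >> h.py <<'E'
from scipy.spatial.transform import Rotation as Ro
def st():
    s=manip.sense(); R=Ro.from_rotvec(s['orientation']).as_matrix(); return s,np.array(s['ee_pos']),R,np.arctan2(R[1,0],R[0,0])
def need(t,yaw=None):
    s,p,R,y=st(); d=R.T@(np.array(t)-p)/.5
    print('t',round(s['time_s'],2),'p',p.round(4),'yaw',round(y,4),'F',np.round(s['contact_force'],1),'gap',round(s['finger_gap'],4),'rows',d.round(4),'spin',None if yaw is None else round(-np.degrees((yaw-y+np.pi)%(2*np.pi)-np.pi)/4,3),'tilt',R[:,2].round(3))
E
python3 -m jog '-0.0292 0.0399 0 0;-0.0292 0.0399 0 0;-0.0292 0.0399 0 0;-0.0292 0.0399 0 0;-0.0292 0.0399 0 0;-0.0292 0.0399 0 0;-0.0292 0.0399 0 0;-0.0292 0.0399 0 0;-0.0292 0.0399 0 0;-0.0292 0.0399 0 0;-0.0292 0.0399 0 0;-0.0292 0.0399 0 0;-0.0292 0.0399 0 0;-0.0292 0.0399 0 0;-0.0292 0.0399 0 0;-0.0292 0.0399 0 0;-0.0292 0.0399 0 0;-0.0292 0.0399 0 0;-0.0292 0.0399 0 0;-0.0292 0.0399 0 0' 1
python3 -c "
from h import *
need([.4645,.2335,.13],1.393)"
```

```text
time_s: 1.77
ee_pos: [0.4649, 0.2322, 0.2311]
orientation: [-2.461, -1.952, 0.001]
contact_force: [0.8, -0.0, 0.5]
finger_gap: 0.0856
t 1.77 p [0.4649 0.2322 0.2311] yaw 1.3409 F [ 0.8 -0.   0.5] gap 0.0856 rows [ 0.0024 -0.0012  0.2022] spin -0.746 tilt [-0. -0. -1.]
```

Descending with the spin to z≈0.13, then I look from the scene camera.

```bash
python3 -m jog '0.0024 -0.0012 0.04 -0.373;0 0 0.05 -0.373;0 0 0.05 0;0 0 0.04 0;0 0 0.022 0;0 0 0 0'
python3 - <<'E'
from h import *
snap('scene','s1'); snap('top','t1'); crop('s1',290,140,430,280,5,'s1c'); crop('t1',160,150,300,270,5,'t1c')
need([.4645,.2335,.048],1.393)
E
```

```text
time_s: 2.27
ee_pos: [0.4626, 0.2341, 0.1279]
orientation: [-2.409, -2.014, 0.006]
contact_force: [-0.5, 0.9, -0.2]
finger_gap: 0.0858
t 2.37 p [0.4639 0.2346 0.1303] yaw 1.3931 F [-0.1  0.6 -0.1] gap 0.0856 rows [-0.0019  0.0016  0.1646] spin 0.001 tilt [-0.001 -0.    -1.   ]
```

View pics/s1c.png

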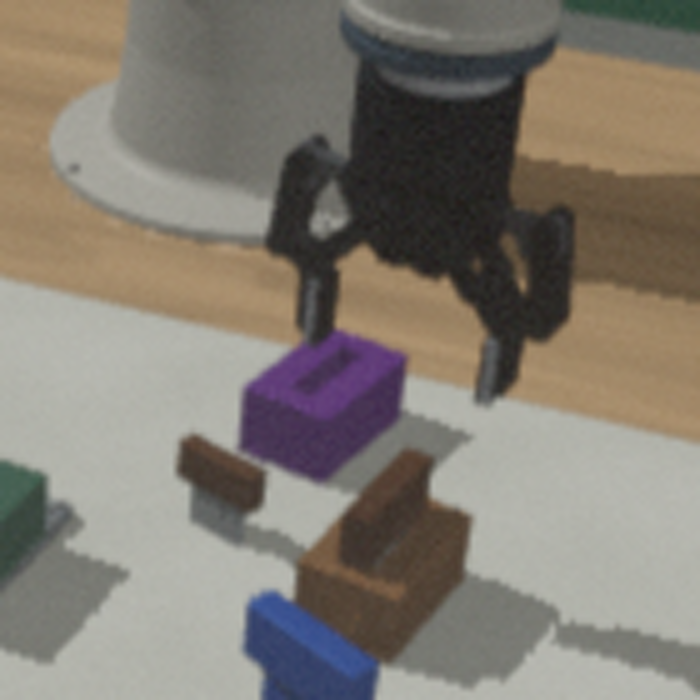

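View pics/t1c.png

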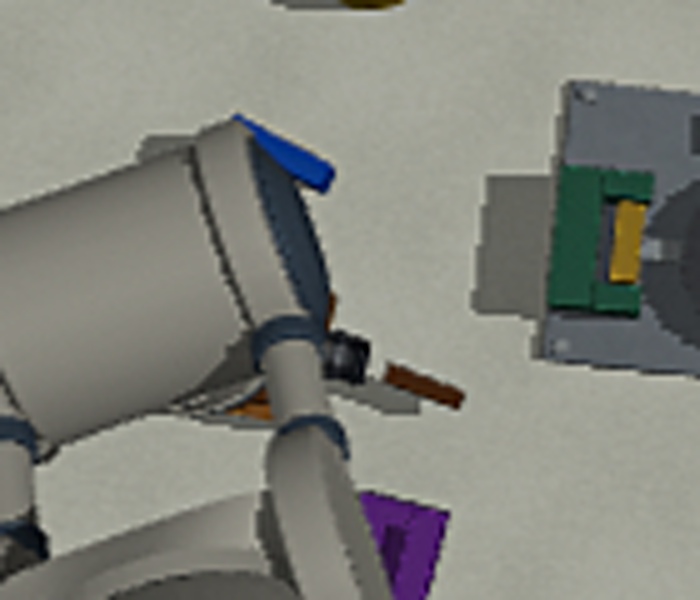

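```bash
python3 - <<'E'
from h import *
s,p,R,y=st()
for sg in(1,-1):
    print(proj('s1',p+sg*.045*R[:,0]+[0,0,.013]))
print('tip mid',proj('s1',p+[0,0,.013]))
r=np.array([.4645,.2335,.078]);print(proj('s1',r), 'grip top centre seen')
E
```

```text
[386.68812726 217.80768296]
[353.18105076 206.35474908]
tip mid [369.60251758 211.96771188]
[366.11499223 233.95490457] grip top centre seen
```

```bash
python3 -m jog '0 0.0008 0.04 0;0 0 0.04 0;0 0 0.035 0;0 0 0.025 0;0 0 0.015 0;0 0 0.006 0;0 0 0 0;0 0 0 0' 0.1
python3 - <<'E'
from h import *
snap('scene','s2'); crop('s2',290,140,430,280,5,'s2c')
need([.4645,.2345,.048],1.393)
E
```

```text
time_s: 3.03
ee_pos: [0.465, 0.2348, 0.0506]
orientation: [2.41, 2.015, 0.002]
contact_force: [-0.1, 0.0, 0.2]
finger_gap: 0.047
t 3.08 p [0.465  0.2348 0.0507] yaw 1.3931 F [ 0.  -0.5  0.1] gap 0.0471 rows [-0.0008 -0.0009  0.0054] spin 0.002 tilt [ 0.001  0.    -1.   ]
```

View pics/s2c.png

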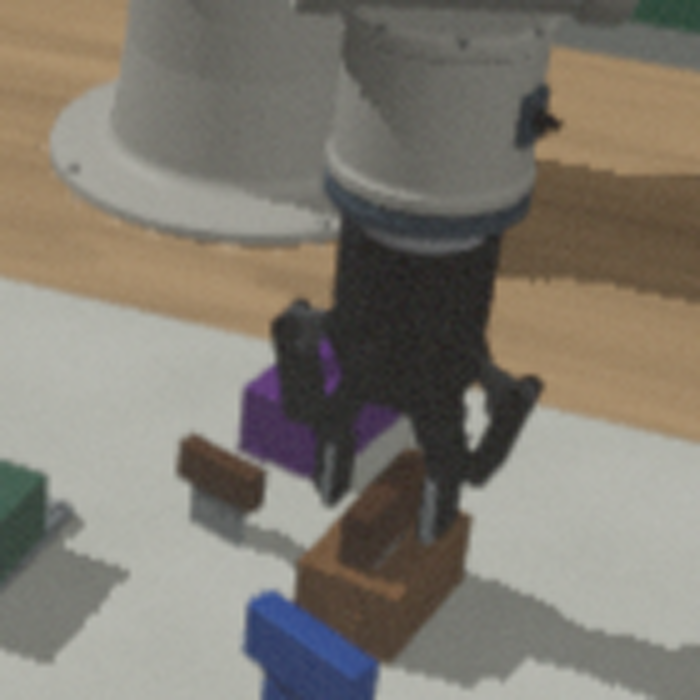

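The fingers straddle the grip: tips at crop (333,500) and (432,540), grip centre about (385,505). Closing on it.

```bash
python3 -m jog '-0.0008 -0.0009 0.003 0;0 0 0.002 0;0 0 0 0;0 0 0 0;0 0 0 0;0 0 0 0;0 0 0 0' -1 45
python3 - <<'E'
from h import *
need([.4645,.2345,.13],1.393)
E
```

```text
time_s: 3.67
ee_pos: [0.4644, 0.2351, 0.0477]
orientation: [-2.41, -2.015, -0.003]
contact_force: [-0.7, 6.7, 3.0]
finger_gap: 0.0176
t 3.67 p [0.4644 0.2351 0.0477] yaw 1.3929 F [-0.7  6.7  3. ] gap 0.0176 rows [-0.0008  0.0006 -0.1646] spin -0.001 tilt [ 0.001  0.001 -1.   ]
```

```bash
python3 -m jog '0.001 0 -0.005 0;0 0 -0.015 0;0 0 -0.025 0;0 0 -0.03 0;0 0 -0.035 0;0 0 -0.03 0;0 0 -0.02 0;0 0 -0.01 0;0 0 0 0;0 0 0 0'
python3 - <<'E'
from h import *
snap('scene','s3'); crop('s3',290,140,430,280,5,'s3c')
need([.5378,.0261,.13],1.571-.09)
E
```

```text
time_s: 4.5
ee_pos: [0.4639, 0.2347, 0.132]
orientation: [-2.41, -2.016, 0.0]
contact_force: [-0.2, 0.2, -0.4]
finger_gap: 0.0174
t 4.55 p [0.4636 0.2346 0.1317] yaw 1.3931 F [-0.5  0.4 -1.1] gap 0.0173 rows [-0.3842  0.2197  0.0034] spin -1.26 tilt [-0.001 -0.    -1.   ]
```

View pics/s3c.png

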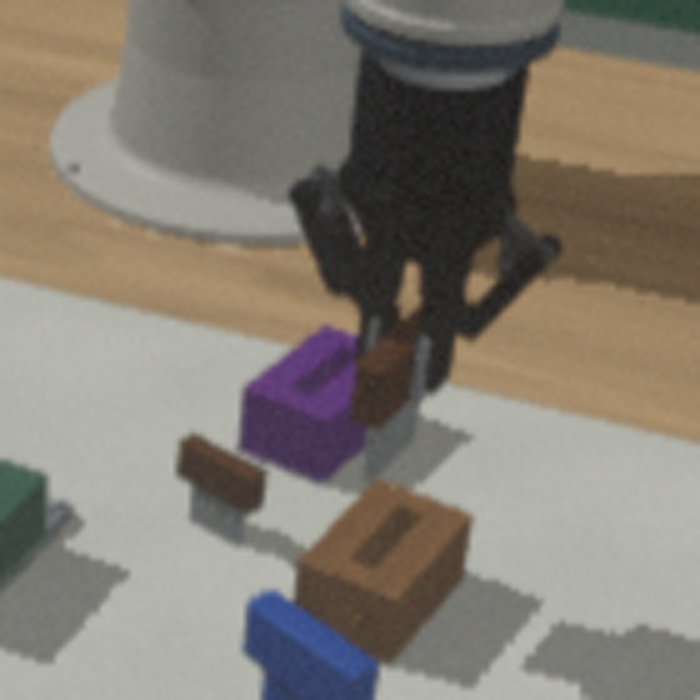

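```bash
python3 - <<'E'
from h import *
s,p,R,y=st()
def q(a,b,z):
    u=proj('s3',p+a*R[:,1]+b*R[:,0]+[0,0,z-.0417])+[.4,2.2]; return ((u-[290,140])*5).round(0)
for off in(0,.004): print([q(off+a,b,z) for a,b,z in[(.025,0,0),(.036,-.009,.038),(.036,.009,.038),(.036,-.009,.072),(.036,.009,.072),(-.025,0,0),]])
crop('s3',345,185,385,245,10,'s3d')
E
```

```text
[array([365., 484.]), array([346., 423.]), array([380., 435.]), array([354., 364.]), array([388., 375.]), array([410., 439.])]
[array([362., 487.]), array([343., 427.]), array([376., 439.]), array([350., 367.]), array([384., 379.]), array([406., 442.])]
```

View pics/s3d.png

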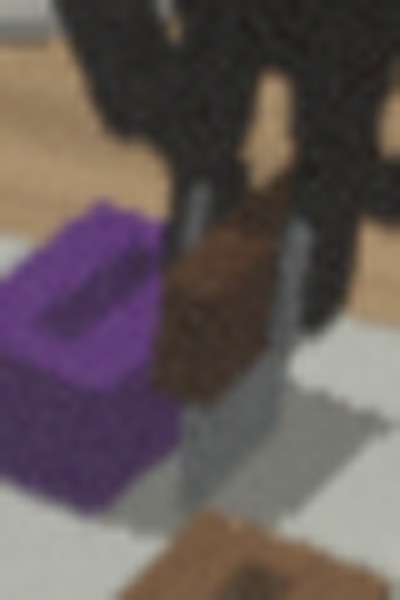

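```bash
python3 -m jog '-0.02 0.0117 0 0;-0.032 0.0183 0 0;-0.032 0.0183 0 0;-0.032 0.0183 0 0;-0.032 0.0183 0 0;-0.032 0.0183 0 0;-0.032 0.0183 0 0;-0.032 0.0183 0 0;-0.032 0.0183 0 0;-0.032 0.0183 0 0;-0.032 0.0183 0 0;-0.03 0.017 0 -0.4;-0.0142 0.008 0 -0.4;0 0 0 -0.4;0 0 0.03 -0.06;0 0 0.03 0;0 0 0 0;0 0 0 0;0 0 0 0'
python3 - <<'E'
from h import *
snap('scene','s4'); crop('s4',215,170,315,260,8,'s4c'); snap('top','t4'); crop('t4',250,145,350,245,7,'t4c')
need([.5378,.0261,.1],1.571-.09)
E
```

```text
time_s: 6.13
ee_pos: [0.5384, 0.0261, 0.1025]
orientation: [-2.319, -2.119, 0.0]
contact_force: [0.5, -0.9, -1.4]
finger_gap: 0.0176
t 6.23 p [0.5387 0.0262 0.1029] yaw 1.4811 F [-0.7  0.2 -1.5] gap 0.0173 rows [-0.0004 -0.0019  0.0057] spin 0.002 tilt [ 0.001 -0.    -1.   ]
```

View pics/s4c.png

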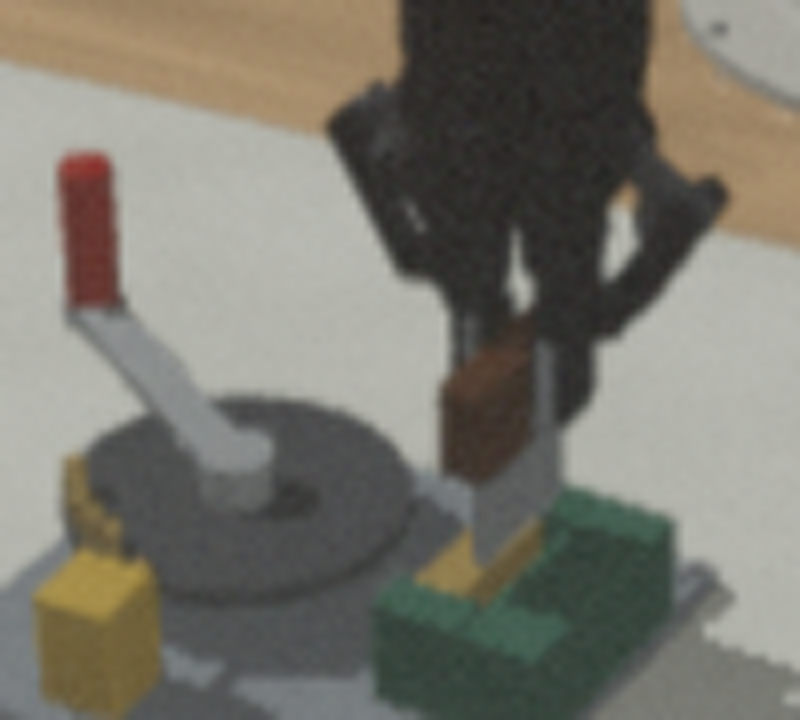

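View pics/t4c.png

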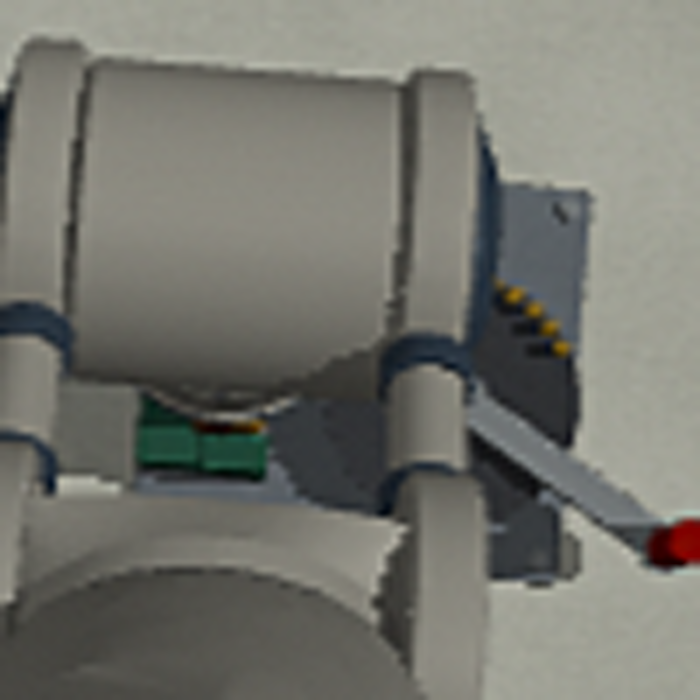

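```bash
python3 - <<'E'
from h import *
T=lambda p:un([p],260,155,8)[0]
print('slot from top',pix('top0',*T((170,346)),.05))
K,E=load('top0'); 
cv2.imwrite('pics/c5.png',cv2.resize(cv2.imread('pics/top0.png')[178:218,265:300],None,fx=16,fy=16,interpolation=cv2.INTER_CUBIC)[:600])
cv2.imwrite('pics/s4d.png',cv2.resize(cv2.imread('pics/s4.png')[205:255,258:305],None,fx=12,fy=12,interpolation=cv2.INTER_CUBIC))
s,p,R,y=st()
def q(a,b,z):
    u=proj('s4',p+a*R[:,1]+b*R[:,0]+[0,0,z-.0417])+[.4,2.2]; return ((u-[258,205])*12).round(0)
print([q(*t) for t in[(.025,0,0),(-.025,0,0),(.036,-.009,.038),(.036,.009,.038),(.036,-.009,.072)]])
c=np.array([.5378,.0261]);ya=-.09
for a in(.028,-.028):
  for b in(-.005,.005):
    P=[c[0]+np.cos(ya)*a-np.sin(ya)*b,c[1]+np.sin(ya)*a+np.cos(ya)*b,.05]; print(a,b,((proj('s4',P)+[.4,2.2]-[258,205])*12).round(0))
E
```

```text
slot from top [0.53705934 0.0231598  0.05      ]
[array([201., 433.]), array([319., 320.]), array([136., 297.]), array([211., 322.]), array([135., 158.])]
0.028 -0.005 [175. 473.]
0.028 0.005 [215. 488.]
-0.028 -0.005 [307. 347.]
-0.028 0.005 [346. 360.]
```

View pics/c5.png

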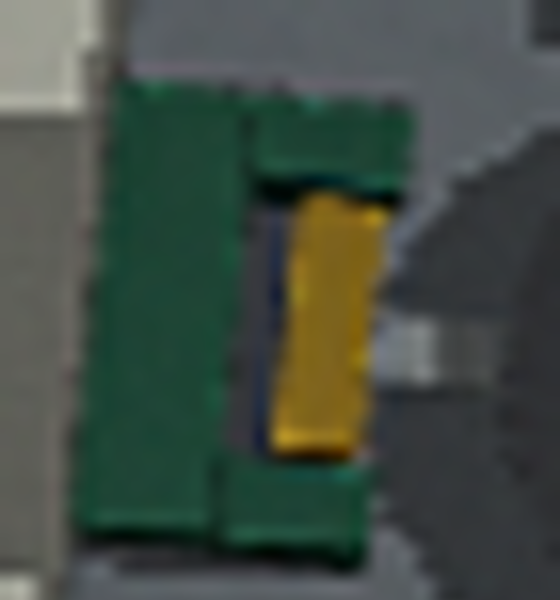

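View pics/s4d.png

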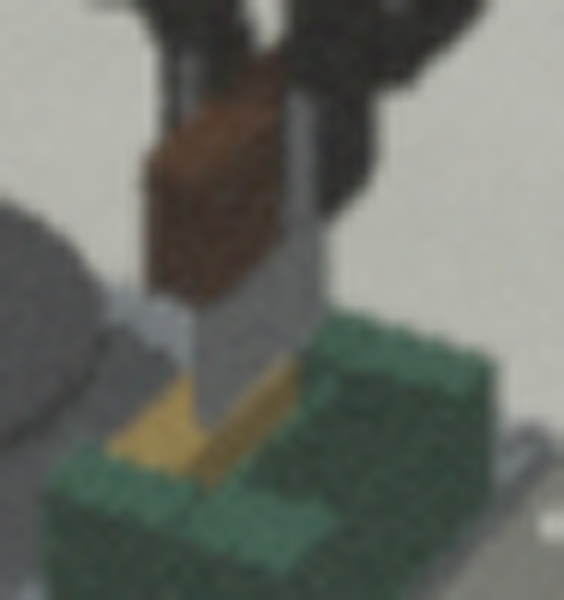

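```bash
python3 -m jog '-0.0025 -0.001 0.01 0;0 0 0.006 0;0 0 0.004 0;0 0 0.004 0;0 0 0.004 0;0 0 0.004 0;0 0 0 0'
python3 - <<'E'
from h import *
need([.538,.025,.0537],1.571-.09)
E
```

```text
time_s: 6.82
ee_pos: [0.5376, 0.0252, 0.0859]
orientation: [-2.319, -2.119, 0.001]
contact_force: [0.2, 1.1, -1.5]
finger_gap: 0.0171
t 6.82 p [0.5376 0.0252 0.0859] yaw 1.4811 F [ 0.2  1.1 -1.5] gap 0.0171 rows [-0.0003  0.0009  0.0643] spin 0.001 tilt [-0.001  0.    -1.   ]
```

No contact force and the blade's edge is about 6 mm below the mouth, so it is in the slot. Going on down.

```bash
python3 -m jog '0 0 0.008 0;0 0 0.008 0;0 0 0.008 0;0 0 0.008 0;0 0 0.008 0;0 0 0.008 0;0 0 0.005 0;0 0 0.004 0;0 0 0 0;0 0 0 0'
python3 - <<'E'
from h import *
need([.538,.025,.0537],1.571-.09)
E
```

```text
time_s: 7.65
ee_pos: [0.5378, 0.0252, 0.0577]
orientation: [-2.319, -2.119, 0.0]
contact_force: [0.0, -0.2, 0.2]
finger_gap: 0.0172
t 7.65 p [0.5378 0.0252 0.0577] yaw 1.481 F [ 0.  -0.2  0.2] gap 0.0172 rows [-0.0003  0.0005  0.0081] spin -0.0 tilt [-0.  0. -1.]
```

```bash
python3 -m jog '0 0 0.003 0;0 0 0.003 0;0 0 0.002 0;0 0 0.001 0;0 0 0.001 0;0 0 0 0;0 0 0 0'
python3 - <<'E'
from h import *
need([.538,.025,.0537],1.571-.09)
snap('scene','s5'); crop('s5',215,170,315,260,8,'s5c')
E
```

```text
time_s: 8.23
ee_pos: [0.5378, 0.0252, 0.0536]
orientation: [2.318, 2.119, 0.001]
contact_force: [-4.8, 0.8, 17.9]
finger_gap: 0.0172
t 8.23 p [0.5378 0.0252 0.0536] yaw 1.4812 F [-4.8  0.8 17.9] gap 0.0172 rows [-0.0004  0.0004 -0.0002] spin 0.002 tilt [ 0.001 -0.    -1.   ]
```

View pics/s5c.png

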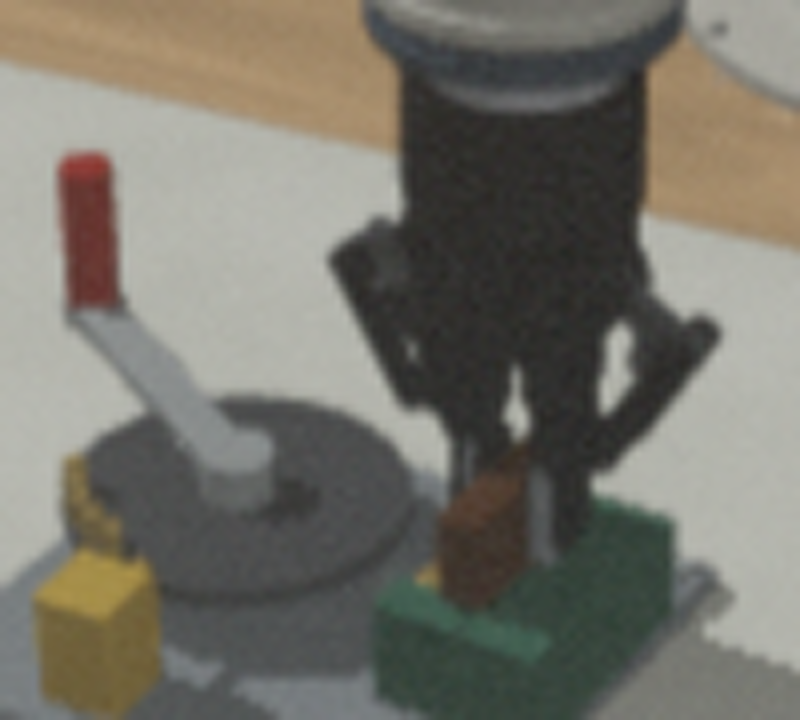

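The shoulder is down on the block: 18 N upwards at exactly the expected height of 0.0536. Opening part way, then up.

```bash
python3 -m jog '0 0 -0.001 0;0 0 0 0;0 0 0 0;0 0 0 0;0 0 0 0;0 0 0 0;0 0 -0.01 0;0 0 -0.03 0;0 0 -0.05 0;0 0 -0.06 0;0 0 -0.06 0;0 0 -0.04 0;0 0 0 0' 0.1
python3 - <<'E'
from h import *
snap('scene','s6'); crop('s6',215,170,315,260,8,'s6c')
need([.4593,-.1846,.18],1.481)
E
```

```text
time_s: 9.37
ee_pos: [0.5398, 0.0251, 0.1827]
orientation: [2.315, 2.116, 0.007]
contact_force: [0.9, 0.9, 1.1]
finger_gap: 0.047
t 9.42 p [0.5389 0.0251 0.1806] yaw 1.481 F [-0.2 -0.2  0.2] gap 0.047 rows [-0.432  -0.121   0.0006] spin 0.001 tilt [ 0.004 -0.    -1.   ]
```

View pics/s6c.png

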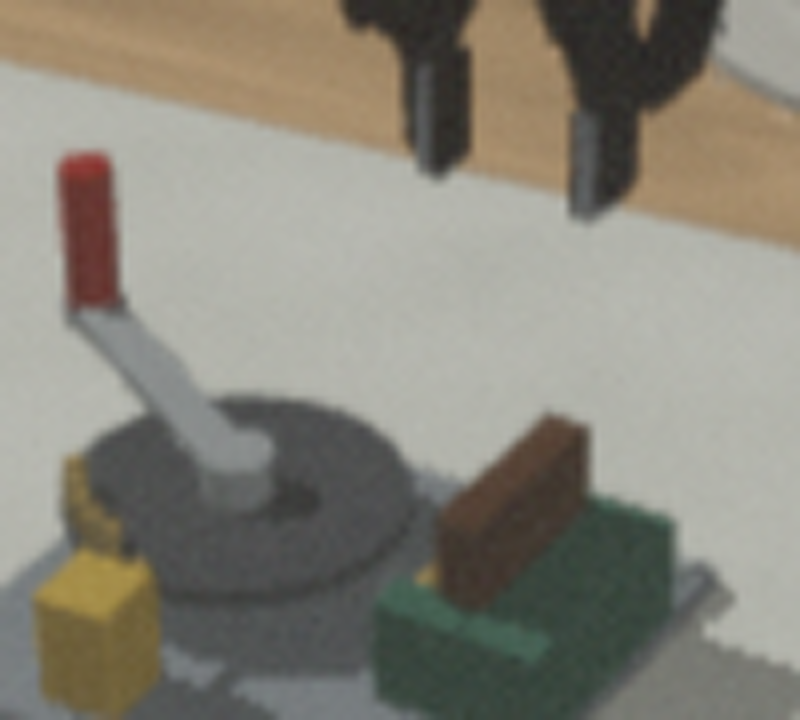

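Rib stands home and upright (grip base at crop (460,605) flush on the green block). Next, over to the post, with the jaws turned along its direction of travel.

```bash
python3 -m jog '-0.03 -0.0085 0 0;-0.0432 -0.0121 0 0;-0.0432 -0.0121 0 0;-0.0432 -0.0121 0 0;-0.0432 -0.0121 0 0;-0.0432 -0.0121 0 0;-0.0432 -0.0121 0 0;-0.0432 -0.0121 0 0;-0.0432 -0.0121 0 0;-0.0432 -0.0121 0 0;-0.0132 -0.0036 0 0;0 0 0 0' 0.2
python3 -m jog '0 0 0 1.67;0 0 0 1.67;0 0 0 1.67;0 0 0 1.67;0 0 0 1.67;0 0 0 1.67;0 0 0 1.67;0 0 0 1.67;0 0 0 1.67;0 0 0 1.67;0 0 0 1.67;0 0 0 1.67;0 0 0 1.67;0 0 0 1.67;0 0 0 1.67;0 0 0 1.67;0 0 0 1.67;0 0 0 1.67;0 0 0 0'
python3 - <<'E'
from h import *
snap('top','t7'); crop('t7',270,150,370,240,7,'t7c')
snap('scene','s7'); crop('s7',195,140,295,240,7,'s7c')
need([.4593,-.1846,.065],-.61)
print(st()[0]['joint_positions'].round(2))
E
```

```text
time_s: 10.42
ee_pos: [0.4573, -0.1856, 0.1776]
orientation: [-2.32, -2.116, 0.001]
contact_force: [-0.7, 0.2, -0.1]
finger_gap: 0.0509
t 10.52 p [ 0.458  -0.184   0.1778] yaw 1.4804 F [ 0.2 -0.2 -0.4] gap 0.0513 rows [-0.001   0.0029  0.2257] spin 29.943 tilt [-0.001  0.001 -1.   ]
[-0.5   0.38  1.73  0.    1.03 -1.98]refused, turn out of range in row 1
```

View pics/s7c.png

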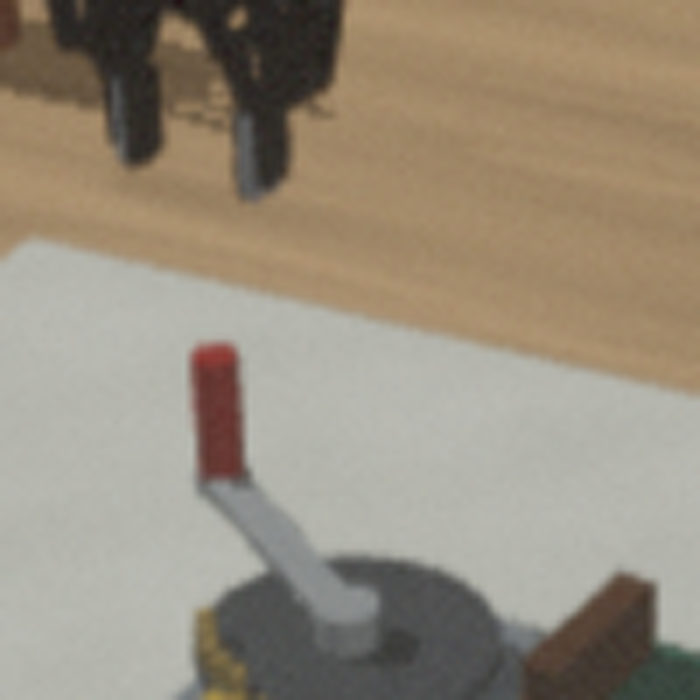

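View pics/t7c.png

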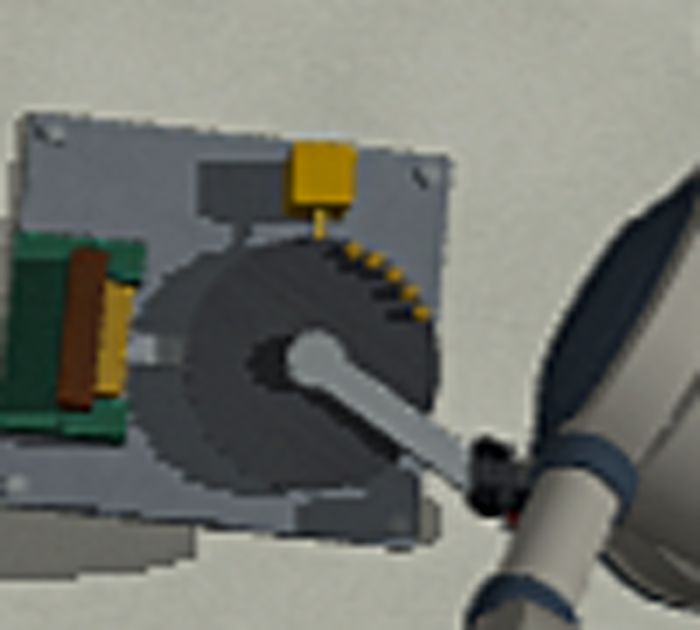

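```bash
python3 -m jog '0 0 0 1;0 0 0 1;0 0 0 1;0 0 0 1;0 0 0 1;0 0 0 1;0 0 0 1;0 0 0 1;0 0 0 1;0 0 0 1;0 0 0 1;0 0 0 1;0 0 0 1;0 0 0 1;0 0 0 1;0 0 0 1;0 0 0 1;0 0 0 1'
python3 -m jog '0 0 0 1;0 0 0 1;0 0 0 1;0 0 0 1;0 0 0 1;0 0 0 1;0 0 0 1;0 0 0 1;0 0 0 1;0 0 0 1;0 0 0 1;0 0 0 0.95;0 0 0 0'
python3 - <<'E'
from h import *
snap('scene','s8'); crop('s8',195,140,295,240,7,'s8c')
need([.4593,-.1846,.065],-.61)
print(st()[0]['joint_positions'].round(2))
E
python3 - <<'E'
from h import *
im=cv2.imread('pics/t7.png')[168:215,295:345]; cv2.imwrite('pics/t7d.png',cv2.resize(im,None,fx=12,fy=12,interpolation=cv2.INTER_CUBIC))
E
```

```text
time_s: 12.02
ee_pos: [0.4584, -0.1832, 0.1781]
orientation: [-3.122, -0.348, 0.001]
contact_force: [0.1, 0.3, 0.0]
finger_gap: 0.0509
time_s: 13.1
ee_pos: [0.4584, -0.1833, 0.1781]
orientation: [-2.995, 0.946, 0.001]
contact_force: [-0.1, -0.1, -0.7]
finger_gap: 0.051
t 13.15 p [ 0.4584 -0.1835  0.1781] yaw -0.6077 F [-0.5  0.2 -0.4] gap 0.0514 rows [0.0028 0.0008 0.2262] spin 0.032 tilt [-0.  0. -1.]
[-0.5   0.38  1.73  0.    1.03  0.11]
```

View pics/s8c.png

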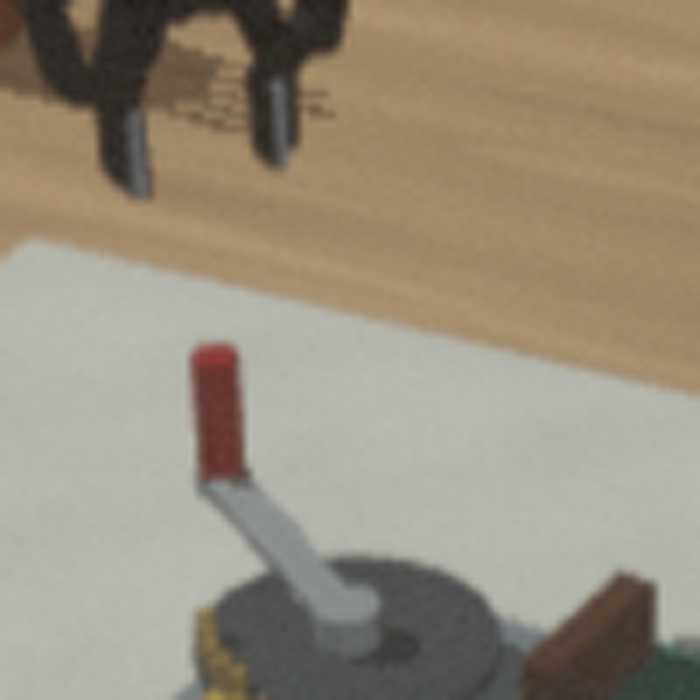

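View pics/t7d.png

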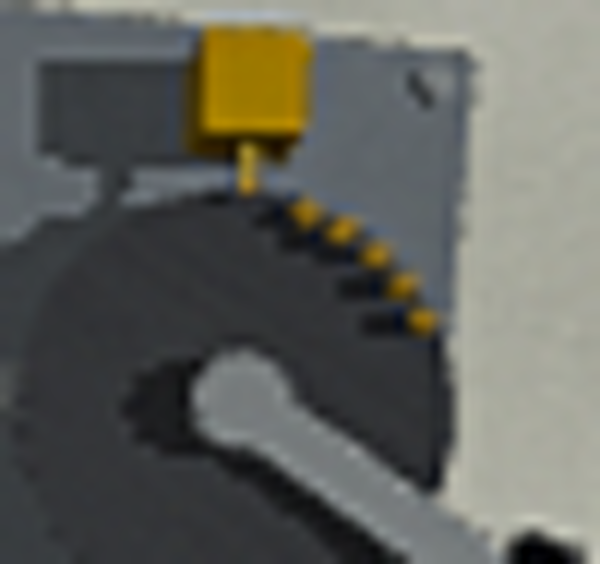

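```bash
python3 -m jog '0.0028 0.0008 0.03 0;0 0 0.04 0;0 0 0.045 0;0 0 0.04 0;0 0 0.035 0;0 0 0.02 0;0 0 0.012 0;0 0 0.004 0;0 0 0 0;0 0 0 0'
python3 - <<'E'
from h import *
T=lambda p:un([p],295,168,12)[0]
for name,hub in(('hub',pix('t7',*T((240,398)),.056)[:2]),('disc',pix('t7',*T((237,402)),.048)[:2])):
    a=[]
    for q in[(307,212),(342,231),(377,255),(403,284),(424,321)]:
        w=pix('t7',*T(q),.055)[:2]-hub; a.append((round(np.arctan2(w[1],w[0]),3),round(np.hypot(*w),4)))
    print(name,hub,a)
    for q,z in(((255,82),.054),((247,165),.051),((247,185),.051)):
        w=pix('t7',*T(q),z)[:2]-hub; print(np.arctan2(w[1],w[0]),np.hypot(*w))
snap('scene','s9'); crop('s9',195,140,295,240,7,'s9c')
need([.4593,-.1846,.065],-.61)
E
```

```text
time_s: 13.98
ee_pos: [0.4594, -0.1856, 0.0658]
orientation: [2.997, -0.942, 0.001]
contact_force: [-0.1, -0.6, 0.7]
finger_gap: 0.0513
hub [ 0.52840061 -0.08537809] [(np.float64(-0.342), np.float64(0.0539)), (np.float64(-0.542), np.float64(0.0534)), (np.float64(-0.755), np.float64(0.054)), (np.float64(-0.949), np.float64(0.0542)), (np.float64(-1.161), np.float64(0.0542))]
-0.04754335399733528 0.08637748269467148
-0.03578367375309963 0.06406768855529243
-0.0392929012069605 0.05859933986213808
disc [ 0.52819398 -0.0853974 ] [(np.float64(-0.341), np.float64(0.0541)), (np.float64(-0.54), np.float64(0.0536)), (np.float64(-0.752), np.float64(0.0542)), (np.float64(-0.946), np.float64(0.0543)), (np.float64(-1.157), np.float64(0.0542))]
-0.04720711288078354 0.08658296284512801
-0.03536834748699906 0.06427349749608201
-0.038826673989422446 0.058805054706655216
t 14.03 p [ 0.4595 -0.1858  0.0659] yaw -0.6092 F [-0.1  0.1  0.6] gap 0.0513 rows [-0.0016 -0.0017  0.0018] spin 0.011 tilt [ 0.001 -0.001 -1.   ]
```

View pics/s9c.png

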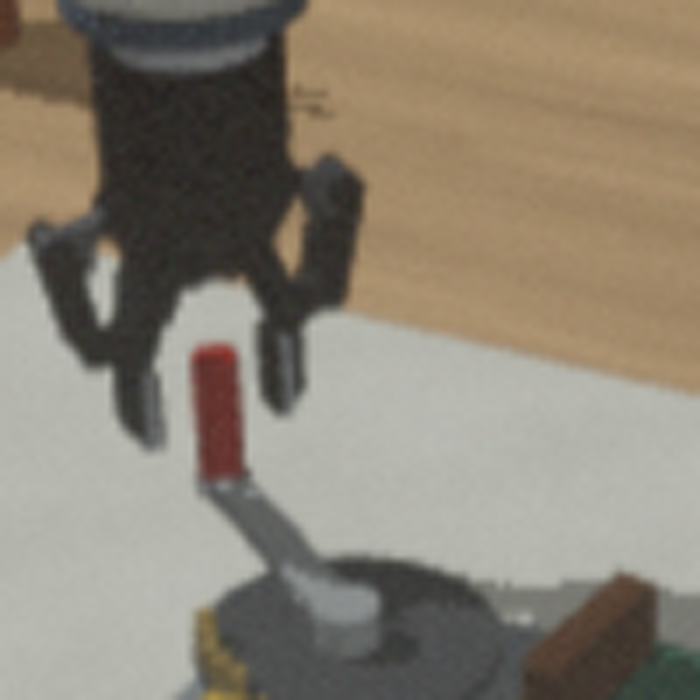

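Post stands between the fingers (top at crop (215,350), tips at (150,445) and (285,410)). Vision gives about 0.81 rad of travel to the mark, with the first crest near 0.31. Closing.

```bash
python3 -m jog '0 0 0 0;0 0 0 0;0 0 0 0;0 0 0 0;0 0 0 0;0 0 0 0;0 0 0 0;0 0 0 0' -1 50
cat >> h.py <<'E'
PV=np.array([.5283,-.0854])
def lev():
    s,p,R,y=st(); w=p[:2]-PV; a=np.arctan2(w[1],w[0]); t=np.array([-np.sin(a),np.cos(a)]); F=np.array(s['contact_force'])
    print('t',round(s['time_s'],2),'ang',round(a,4),'r',round(np.hypot(*w),4),'Ft',round(F[:2]@t,2),'Fr',round(F[:2]@w/np.hypot(*w),2),'Fz',F[2].round(1),'gap',round(s['finger_gap'],4),'yaw',y.round(3))
E
python3 -c "
from h import *
lev()"
```

```text
time_s: 14.7
ee_pos: [0.4588, -0.1855, 0.0658]
orientation: [-2.997, 0.943, 0.0]
contact_force: [-3.7, 1.7, 10.9]
finger_gap: 0.0191
t 14.7 ang -2.1781 r 0.1219 Ft -4.02 Fr 0.7 Fz 10.9 gap 0.0191 yaw -0.61
```

```bash
L='python3 -c "from h import *;lev()"'
python3 -m jog '0 0 0 -0.143;0.0048 0 0 -0.2865;0.0048 0 0 -0.2865;0.0048 0 0 -0.2865;0.0048 0 0 -0.2865;0.0048 0 0 -0.2865;0.0048 0 0 -0.2865;0.0048 0 0 -0.2865;0.0048 0 0 -0.2865;0.0048 0 0 -0.2865;0 0 0 0'>/dev/null; eval $L
python3 -m jog '0.0048 0 0 -0.2865;0.0048 0 0 -0.2865;0 0 0 0'>/dev/null; eval $L
python3 -m jog '0.0048 0 0 -0.2865;0.0048 0 0 -0.2865;0 0 0 0'>/dev/null; eval $L
python3 -m jog '0.0048 0 0 -0.2865;0.0048 0 0 -0.2865;0 0 0 0'>/dev/null; eval $L
python3 -m jog '0.0048 0 0 -0.2865;0.0048 0 0 -0.2865;0 0 0 0'>/dev/null; eval $L
python3 -m jog '0.0048 0 0 -0.2865;0.0048 0 0 -0.2865;0 0 0 0'>/dev/null; eval $L
python3 -m jog '0.0048 0 0 -0.2865;0.0048 0 0 -0.2865;0 0 0 0'>/dev/null; eval $L
```

```text
t 15.62 ang -1.9975 r 0.1221 Ft -4.34 Fr 1.98 Fz 11.8 gap 0.0188 yaw -0.419
t 15.87 ang -1.9582 r 0.1221 Ft -4.43 Fr 3.2 Fz 10.5 gap 0.0185 yaw -0.379
t 16.12 ang -1.9189 r 0.1222 Ft -5.45 Fr 3.06 Fz 11.1 gap 0.0186 yaw -0.339
t 16.37 ang -1.89 r 0.122 Ft -10.9 Fr 1.61 Fz 15.7 gap 0.0189 yaw -0.298
t 16.62 ang -1.8466 r 0.122 Ft -6.11 Fr -0.3 Fz 11.7 gap 0.0191 yaw -0.258
t 16.87 ang -1.8071 r 0.1221 Ft -9.27 Fr 2.87 Fz 14.0 gap 0.019 yaw -0.218
t 17.12 ang -1.7674 r 0.1221 Ft -9.68 Fr 4.08 Fz 13.4 gap 0.0187 yaw -0.178
```

First click felt near −1.87, which matches vision. The next crests should come near −1.67 and −1.47, and the target is about −1.37.

```bash
L='python3 -c "from h import *;lev()"'
python3 -m jog '0.0048 0 0 -0.2865;0.0024 0 0 -0.1433;0 0 0 0'>/dev/null; eval $L
python3 -m jog '0.0048 0 0 -0.2865;0 0 0 0'>/dev/null; eval $L
python3 -m jog '0.0048 0 0 -0.2865;0 0 0 0'>/dev/null; eval $L
python3 -m jog '0.0048 0 0 -0.2865;0 0 0 0'>/dev/null; eval $L
python3 -m jog '0.0048 0 0 -0.2865;0 0 0 0'>/dev/null; eval $L
python3 -m jog '0.0048 0 0 -0.2865;0 0 0 0'>/dev/null; eval $L
python3 -m jog '0.0048 0 0 -0.2865;0 0 0 0'>/dev/null; eval $L
python3 -m jog '0.0048 0 0 -0.2865;0 0 0 0'>/dev/null; eval $L
python3 -m jog '0.0048 0 0 -0.2865;0 0 0 0'>/dev/null; eval $L
```

```text
t 17.37 ang -1.7387 r 0.1222 Ft -8.33 Fr 4.42 Fz 13.1 gap 0.0191 yaw -0.149
t 17.53 ang -1.7186 r 0.1222 Ft -9.98 Fr 4.67 Fz 12.5 gap 0.019 yaw -0.128
t 17.7 ang -1.7013 r 0.1223 Ft -11.74 Fr 4.61 Fz 13.7 gap 0.019 yaw -0.108
t 17.87 ang -1.6817 r 0.1223 Ft -10.78 Fr 5.51 Fz 12.8 gap 0.019 yaw -0.088
t 18.03 ang -1.6582 r 0.1223 Ft -5.74 Fr 3.56 Fz 9.2 gap 0.0187 yaw -0.069
t 18.2 ang -1.6368 r 0.1223 Ft -5.83 Fr 5.46 Fz 10.0 gap 0.0188 yaw -0.048
t 18.37 ang -1.6184 r 0.1224 Ft -9.59 Fr 6.3 Fz 11.6 gap 0.0188 yaw -0.028
t 18.53 ang -1.5989 r 0.1224 Ft -8.55 Fr 6.98 Fz 11.3 gap 0.0191 yaw -0.008
t 18.7 ang -1.5788 r 0.1225 Ft -9.25 Fr 6.3 Fz 11.4 gap 0.0188 yaw 0.012
```

Second click at about −1.67. On to the third.

```bash
L='python3 -c "from h import *;lev()"'
python3 -m jog '0.0048 -0.0003 0 -0.2865;0.0048 -0.0003 0 -0.2865;0 0 0 0'>/dev/null; eval $L
python3 -m jog '0.0048 -0.0002 0 -0.2865;0 0 0 0'>/dev/null; eval $L
python3 -m jog '0.0048 -0.0002 0 -0.2865;0 0 0 0'>/dev/null; eval $L
python3 -m jog '0.0048 -0.0002 0 -0.2865;0 0 0 0'>/dev/null; eval $L
python3 -m jog '0.0048 -0.0002 0 -0.2865;0 0 0 0'>/dev/null; eval $L
python3 -m jog '0.0048 -0.0002 0 -0.2865;0 0 0 0'>/dev/null; eval $L
python3 -m jog '0.0048 -0.0002 0 -0.2865;0 0 0 0'>/dev/null; eval $L
python3 -m jog '0.0048 -0.0002 0 -0.2865;0 0 0 0'>/dev/null; eval $L
```

```text
t 18.95 ang -1.538 r 0.1225 Ft -9.29 Fr 9.57 Fz 9.9 gap 0.0186 yaw 0.052
t 19.12 ang -1.5187 r 0.1226 Ft -9.52 Fr 10.05 Fz 9.3 gap 0.0191 yaw 0.072
t 19.28 ang -1.5006 r 0.1226 Ft -11.34 Fr 11.4 Fz 9.8 gap 0.0189 yaw 0.092
t 19.45 ang -1.483 r 0.1227 Ft -12.35 Fr 12.81 Fz 9.8 gap 0.0186 yaw 0.112
t 19.62 ang -1.4594 r 0.1227 Ft -7.21 Fr 12.73 Fz 6.0 gap 0.0188 yaw 0.131
t 19.78 ang -1.4369 r 0.1227 Ft -6.37 Fr 12.64 Fz 5.4 gap 0.019 yaw 0.152
t 19.95 ang -1.4176 r 0.1228 Ft -9.88 Fr 15.73 Fz 5.5 gap 0.0187 yaw 0.172
t 20.12 ang -1.3979 r 0.1228 Ft -10.07 Fr 17.78 Fz 5.6 gap 0.0189 yaw 0.192
```

Third click passed at about −1.47. I move on to the midpoint at −1.37 and ease the radial load.

```bash
L='python3 -c "from h import *;lev()"'
python3 -m jog '0.0033 0.001 0 -0.19;0.0028 0.001 0 -0.19;0 0.0005 0 0;0 0 0 0;0 0 0 0'; eval $L
python3 - <<'E'
from h import *
snap('top','ta'); crop('ta',270,150,360,230,8,'tac')
snap('scene','sa'); crop('sa',195,160,305,265,7,'sac')
lev()
E
```

```text
time_s: 20.53
ee_pos: [0.5521, -0.206, 0.0659]
orientation: [3.122, 0.339, -0.001]
contact_force: [-7.5, -9.4, 7.8]
finger_gap: 0.0187
t 20.53 ang -1.3762 r 0.1229 Ft -9.21 Fr 7.74 Fz 7.8 gap 0.0187 yaw 0.217
t 20.63 ang -1.3763 r 0.1229 Ft -9.24 Fr 7.55 Fz 7.5 gap 0.0187 yaw 0.217
```

View pics/tac.png

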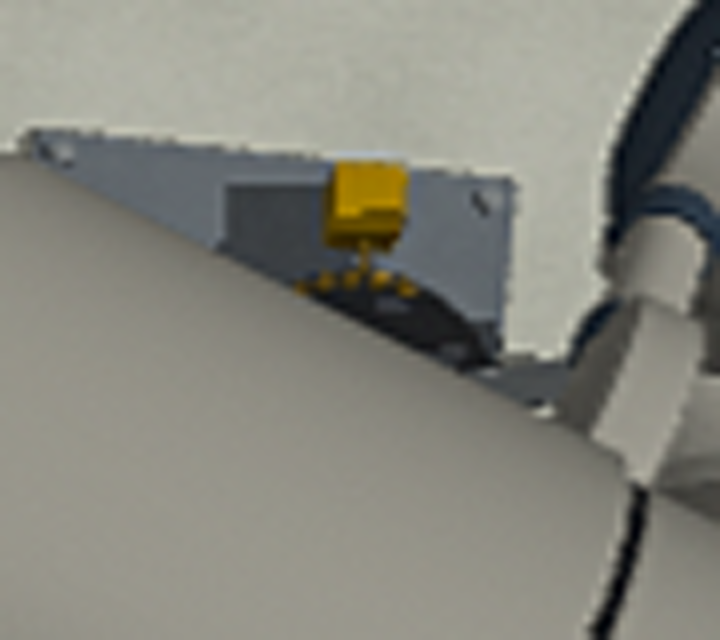

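View pics/sac.png

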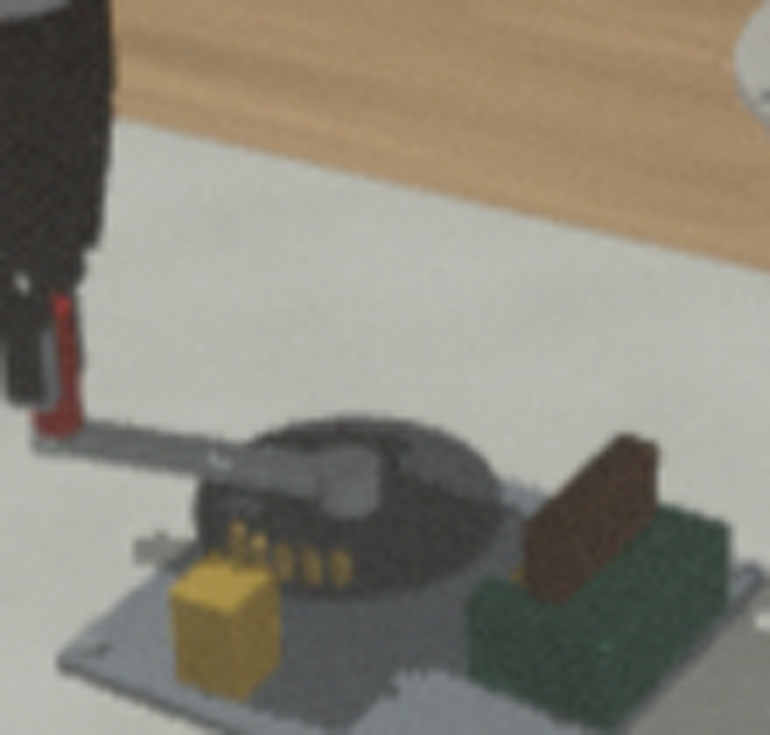

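The top crop shows the plunger at (364,255), between pin 3 (352,277) and pin 4 (380,278). Their midpoint is at 366, so the mark is within about 1 mm of the plunger line. The rib still sits flush on the block. A short settle check, then I hand in.

```bash
python3 -m jog '0 0 0 0;0 0 0 0;0 0 0 0;0 0 0 0'; python3 -c "
from h import *
from cell import finish_job
lev(); print(abs(manip.sense()['dq']).max()); print(finish_job())"
```

```text
time_s: 20.97
ee_pos: [0.5521, -0.206, 0.0658]
orientation: [3.122, 0.34, -0.001]
contact_force: [-6.6, -8.8, 8.7]
finger_gap: 0.019
t 20.97 ang -1.3763 r 0.1229 Ft -8.16 Fr 7.32 Fz 8.7 gap 0.019 yaw 0.217
0.002177432571769114
the job is handed in; nothing more can be done
None
```

The rib is home in the green cramp's slot and released. The gripper is holding the lever on its third click against the spring. I handed the job in at 21 s, and no verdict was reported.

- **Rib:** I took the larger dark-gripped one from the brown stand. It met the block with 18 N at the expected seated height (TCP 0.0536 m). In the last scene picture it still looked flush and upright.
- **Lever:** I felt three clicks, at travels of about 0.30, 0.51 and 0.71 rad, 0.2 rad apart as expected. I stopped at about 0.80 rad. In the last top picture the plunger stands midway between pins 3 and 4, with the mark within about 1 mm of the plunger line. Joint speeds were near zero, with about 8 N held along the lever's travel.
- **Bystanders:** no move came near the tape, jar or paddle, but I did not measure them again at the end.
- **Disagreements:**
  - The scene camera read about 2 px off from the top camera and the arm, so I relied mainly on the top camera.
  - The post's radius came out 2–3 mm too large, probably from an error in my pivot estimate. That left about 7 N of radial load on the grip at the end.
  - One spin command was refused for exceeding the turn limit; I re-sent it in smaller steps.

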